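# Uncap the port of a curing box and hold its lid open

## Robot

A 6-joint arm with a two-finger parallel gripper is mounted at the origin on a cart in front of the work surface, level with it; the furniture and walls round the work are solid. World frame = base frame: x ahead of the robot, y to its left, z up, the work surface at z = 0. Lengths are in m, angles in rad, forces in N, time in s.
With the tool pointing down it reaches from about 0.35 to 0.975 m from the base axis. Payload 4.9 kg.
Tool frame: the origin (TCP) lies at the very end of the fingers, on their centre line; the grasp point (between the pads) lies 19 mm behind it (pinch_z is the distance from the TCP to the grasp point, in m); z points along the fingers, y is the line along which they close (so a half turn about z gives the same grasp; the last joint's range is limited). The gripper opens to 85 mm and grips with 20 to 120 N. Pads are 22 mm wide; open, the fingers measure 114 mm over their backs; the gripper's body (76 mm by 85 mm) begins 54 mm behind the grasp point. The pads swing forward as they close: fully open they stand 13 mm farther back than shut.
Start: joints at [-1.419, 0.053, 1.613, -0, 1.476, -0.119], TCP at [0.167, -0.602, 0.231] pointing down, gripper open.
Joint ranges: [-3.01, 3.01], [-1.01, 2.22], [0.06, 2.58], [-1.02, 4.17], [0.09, 2.62], [-3.14, 3.14]. Speed limits (rad/s): [2.57, 2.57, 3.14, 3.14, 3.14, 3.14].

## Interface

Orientations are given as a unit quaternion [w, x, y, z].
In Python, from plant import * gives the robot as it stands. The module is installed in compiled form; this text tells all that it offers.
- The arm moves only by the tool play_rows, never from a script. Its arguments are lists of equal length, an entry for each row: "linear": the shift along the world's x, y, z in m, a list of three; "turn": the turn about the world's z in degrees. A call has 1 to 8 rows; each row shifts and turns the commanded pose from where the row before left it; what a row does not reach is not made up. A row lasts 1/8 s, in which the tool goes at most 62.5 mm and 10.7 degrees, less where a joint would pass 70% of its speed; a pose out of reach is approached as far as the arm can. A call is refused whole if a number of a shift passes 0.0625 or a number of a turn 10.7, either way. A call with a gripper value outside its range is refused whole. "hand" is the finger opening in m, from 0 to 0.0854, set as the call begins (left out, the last holds). The fingers move at their own pace and stop on an object; the grip force is fixed at half the most. Time passes only in rows, so rows that do not move let the fingers close. It gives the time, the measured TCP pose, the force, the opening and the grip force at its end, in the units of the state.
- state(): the state, without advancing time (a new reading comes with each control period).
- grab_frame(name): name is "scene" or "top" or "wrist"; returns the picture (420x560x3 uint8, red, green, blue); there is no depth.
- camera_info(name): a dict with "camera_matrix" (3x3 intrinsics, pixels), "distortion" ([k1, k2, p1, p2, k3] as OpenCV has them; the pictures are not rectified), "origin" and "attitude" of the camera in the world; the wrist camera has in their place "mount" (4x4, takes a point from camera to tool coordinates, whose origin is the TCP and whose axes are the flange's). Camera axes: x right, y down, z forward; pixel columns grow to the right and rows downward; lengths in m; the calibration is good to about 2 mm. A picture is of the moment at which its call begins: read the wrist's pose just before it. camera_info takes no time and is no camera call.
- job_done(): hands the job in; it is judged then, once.
Trained networks look in the newest picture that a camera, given by its name, has taken for a name from the list of things; names that differ only in an ending like _2 or _b are one class to them, and where a whole thing is asked for, a point or a joint stands for the part that bears it (a point fixed in the world has none). Each returns a list of dicts, best first, with "p" (0 to 1); they miss things now and then, are a little off and sometimes report something else, mostly with a low value. They report only what shows in the picture. A call takes as long as a camera call. They do not tell look-alikes from the thing itself.
- trace(camera, thing): "region" (420x560 bool, what is visible of it) and "location" ([column, row] in pixels, amid what is visible of it).
The state is a dict: "time": time; "joint_pos": joint angles; "joint_vel": joint speeds; "joint_efforts": joint torques, N m; "tool_pos": TCP position; "tool_rot": TCP orientation; "contact_force": force on the tool from outside, world axes, zero at the start; "ft_torque": the same for the moment, N m; "gripper_width": opening from 0.0 (shut) to 1.0 (fully open); "grasp_force": force on a finger pad.
Only numpy, scipy, OpenCV 4.12 (cv2) and the standard library are available. Lean on these libraries where they do the work, as an engineer would, in place of code of your own. Each camera call takes 0.05 s, during which the arm holds its last target. There are 200 camera calls.

## Task

The window in the lid of the small curing box is to be inspected. Lift the loose knobbed cap off the round port on the closed lid and lay it flat, knob up, inside the shallow white dish; then swing the lid open by its bar to 60 degrees and finish while still holding it there with the gripper, since it falls shut when let go. Leave the thumb nut, the brass coupling and the small metal block where they are.

Things in the scene. Friction and masses are not known exactly. Their poses are not given: they have to be found in the camera images.
- cure_box: small grey curing box, fixed to the bench, 110 mm (its x) by 100 mm (its y) and 55 mm high on four feet; a bare aluminium lid lies on it, its top 63 mm above the bench when shut, overlapping the walls by 2 mm. Origin: centre of its underside, on the bench; z up. The hinge runs along its x axis at the +y side; the lid's bar is on the -y side. In the middle of the lid (x = 0, y = 0) stands a black port barrel, 32 mm across and 9 mm high, that the cap covers.
- lid (a joint): angle of the box's lid about its hinge, rad: 0 shut, growing as the bar side rises, stop at 1.40 (60 degrees = 1.047). The lid weighs about 0.3 kg (some 1.5 N at the bar) and falls shut by its weight from every angle; nothing props it.
- lid_bar (a point): middle of the lid's bar: a round steel bar 10 mm thick, parallel to the box's x axis, 90 mm long between two arms of the same 10 mm rod that carry it 40 mm out from the wall of the box, so that there is 33 mm of open gap between bar and lid edge and nothing below. 59 mm above the bench when shut, at (0, -90) mm in the box's x, y; it moves with the lid on a circle of radius 140 mm about the hinge. It can turn between the fingers.
- lid_hinge (a point): middle of the lid's hinge line (fixed), at (0, +50) mm in the box's x, y, 55 mm above the bench; the line runs along the box's x axis.
- port_cap: black loose cap with a grip knob, 32 mm high in all, 25 to 50 g: a round skirt 44 mm across and 15 mm high, open below (inside 38 mm across, 11 mm deep), with a knob 24 mm across and 17 mm high on top. Origin: centre of its lower rim; z up through the knob. At the start it sits over the port barrel with its rim on the lid, 3 mm loose all round; nothing fastens it.
- cap_knob (a point): point on the cap's axis 24 mm above its lower rim, at half the height of the knob: the place to grip.
- dish: shallow white dish, loose, 92 mm across and 14 mm high, floor 2 mm thick, inside 84 mm across. Origin: centre of its underside.
- thumb_nut: pale thumb nut, 26 mm across and 17 mm high, loose bystander near the dish. Origin: centre of its underside.
- brass_coupling: brass coupling, 22 mm across and 25 mm high, loose bystander between dish and box. Origin: centre of its underside.
- fixture_block_b: small pale metal block, 25 x 40 x 21 mm, loose bystander behind the hinge side of the box. Origin: centre of its underside.
There are look-alikes about, which are no part of the job. Of the things like the port_cap, leave any that is red; of the rest the larger one is meant.

How it is judged:
On the way, in this order (a step that is already met when the one before it is completed fails the run):
1. the cap is lifted clear of the port while the lid stays shut (height (world z) of port_cap above 0.085 m and value of joint lid below 0.1 rad), for 0.1 s.
2. the cap lies flat, knob up, in the dish and is let go, the lid still shut (horizontal distance between port_cap and dish below 0.03 m and z of port_cap in the frame of dish below 0.008 m and angle between port_cap's own z axis and vertical below 0.15 rad and contact force between the fingers and port_cap below 0.05 N and linear speed of port_cap below 0.02 m/s and value of joint lid below 0.1 rad), for 0.2 s.
At the end, for the whole second after the job is handed in: The lid stands still at 60 degrees, within 7 degrees, held by the fingers (contact force over 0.4 N) with nothing loose propping it; the cap lies flat, knob up (within 0.15 rad), inside the dish (centre within 30 mm of the dish's centre), and the dish stands on the bench (value of joint lid between 0.925 and 1.169 rad and velocity of joint lid between -0.05 and 0.05 rad/s and contact force between the fingers and cure_box above 0.4 N and contact force between each of port_cap, dish, thumb_nut, brass_coupling, fixture_block_b and cure_box below 0.05 N and horizontal distance between port_cap and dish below 0.03 m and z of port_cap in the frame of dish below 0.008 m and angle between port_cap's own z axis and vertical below 0.15 rad and linear speed of port_cap below 0.02 m/s and height (world z) of dish below 0.005 m); the arm keeps its last pose, push and grip.
It fails at once if a bystander (thumb nut, brass coupling or metal block) is moved by more than 20 mm (distance of any of thumb_nut, brass_coupling, fixture_block_b from where it was at the start of the episode above 0.02 m).
It also fails if it takes over 58 s, if anything falls off the work surface, if the arm or the gripper's body presses on something with over 40 N, if the wrist force passes 120 N, or if a joint passes its speed limit or range.

## Working session

There is one attempt and no reset: what is moved stays moved. The work goes in short steps, Python scripts to look and compute and a tool call to move; the robot and the scene stay as the last step left them, time stands still between calls to the robot, and variables do not carry over. Pictures are saved under pics/ and viewed, at most 10 in all, crops included, and the job is handed in when it is done.

Besides the shell and the picture viewer there is one more tool, called after "Request:" as a command line: name --pt "numbers of a row" for each row, then --argument value for the rest. play_rows: Moves the arm, as the interface text tells. Its arguments: {"type":"object","properties":{"linear":{"type":"array","items":{"type":"array","items":{"type":"number"}}},"turn":{"type":"array","items":{"type":"number"}},"hand":{"type":"number"}},"required":["linear","turn"]}

```bash
mkdir -p pics
cat > h.py <<'E'
from plant import *
import numpy as np, cv2
from scipy.spatial.transform import Rotation as R
def q2m(q): return R.from_quat([q[1],q[2],q[3],q[0]]).as_matrix()
def campose(name,st=None):
    c=camera_info(name);K=np.array(c["camera_matrix"],float);D=np.array(c["distortion"],float)
    if "mount" in c:
        s=st or state();M=np.array(c["mount"]);A=q2m(s["tool_rot"])
        return K,D,A@M[:3,:3],A@M[:3,3]+np.array(s["tool_pos"])
    a=np.array(c["attitude"],float)
    return K,D,(q2m(a) if a.size==4 else a.reshape(3,3)),np.array(c["origin"],float)
def px2w(name,uv,z,st=None):
    K,D,Rm,o=campose(name,st)
    p=cv2.undistortPoints(np.array([[uv]],float),K,D)[0,0]
    d=Rm@np.array([p[0],p[1],1.]);return o+d*(z-o[2])/d[2]
def w2px(name,P,st=None):
    K,D,Rm,o=campose(name,st)
    X=(np.atleast_2d(P)-o)@Rm
    return cv2.projectPoints(X,np.zeros(3),np.zeros(3),K,D)[0][:,0]
def save(n,im): cv2.imwrite("pics/"+n,cv2.cvtColor(im,cv2.COLOR_RGB2BGR))
E
python3 - <<'E'
from h import *
a=grab_frame("scene");b=grab_frame("top")
save("s0.png",a);save("t0.png",b)
for n in("scene","top"):
    print(n,camera_info(n)["origin"],camera_info(n)["attitude"])
for t in ["port_cap","dish","thumb_nut","brass_coupling","fixture_block_b","cure_box","lid_bar"]:
    for r in trace("top",t): print(t,r["p"],r["location"],r["region"].sum())
print(state())
E
```

```text
scene [-0.23343997 -0.43710838  0.43646553] [-0.47415866  0.73155108 -0.41001333  0.26813365]
top [ 0.28296159 -0.03584331  0.95232354] [ 0.06786556 -0.65363446  0.74958312 -0.07925537]
port_cap 0.91 [162.6, 266.5] 387
port_cap 0.76 [256.7, 220.8] 389
port_cap 0.55 [204.2, 272.6] 226
dish 0.84 [347.5, 215.2] 1464
thumb_nut 0.42 [384.9, 219.3] 132
brass_coupling 0.64 [319.5, 189.3] 93
brass_coupling 0.37 [348.9, 217.1] 1409
fixture_block_b 0.49 [215.9, 231.6] 251
cure_box 0.77 [264.7, 222.5] 3219
lid_bar 0.71 [264.0, 223.9] 2918
{'time': 0.45, 'joint_pos': array([-1.41899629e+00,  5.27660104e-02,  1.61299387e+00, -3.85976376e-06,
        1.47600196e+00, -1.19011967e-01]), 'joint_vel': array([-9.87852620e-05, -1.83731325e-03, -3.00367283e-03, -4.37447221e-04,
       -2.60939384e-03, -1.66222074e-03]), 'joint_efforts': array([-2.51408528e-04, -3.93121469e+01, -3.69912314e+01, -6.34174398e-05,
        1.87968020e-03,  1.78321716e-05]), 'tool_pos': array([ 0.16717919, -0.60216348,  0.23120647]), 'tool_rot': array([-8.45501784e-05,  9.90846577e-01,  1.34992790e-01, -3.30770311e-06]), 'contact_force': array([-0.00177705, -0.33253229, -0.17315307]), 'ft_torque': array([-0.00644765,  0.01171938,  0.01581526]), 'grasp_force': 0.0, 'gripper_width': 1.0020498673120624}
```

View pics/t0.png

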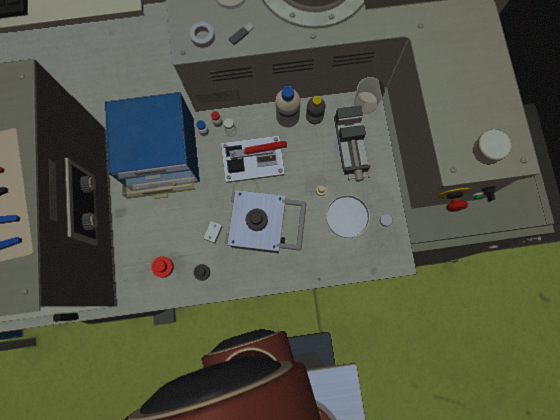

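View pics/s0.png

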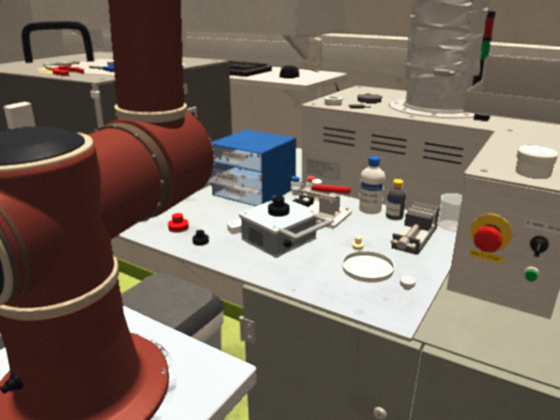

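The top picture shows the curing box with the large black cap on its lid at (257,219), and the bar on the right at about (300,224). The dish is at (347,217), the thumb nut at (385,220), the coupling at (320,190) and the block at (213,231). Three things could be taken for the cap: red (162,267), small black (202,272) and large black on the lid (257,219). I choose the one on the lid.

Run:
```python
from h import *
im=cv2.imread("pics/t0.png")
c=cv2.resize(im[170:300,140:410],None,fx=2.9,fy=2.9,interpolation=cv2.INTER_CUBIC);cv2.imwrite("pics/t0c.png",c)
for n,uv,z in [("red",(162,267),.02),("small",(202,272),.02),("cap",(256.7,219.5),.032+.063),("dish",(347.5,216),.012),("nut",(385.5,220),.012),("coup",(320.5,189.5),.015),("block",(213,231.5),.021),("bar",(300,224.5),.062)]:
    print(n,px2w("top",uv,z).round(4))
for l in [(228,246),(236,192),(285,194),(280,251)]: print("corner",px2w("top",l,.063).round(4))
```

```text
red [0.3939 0.2078 0.02  ]
small [0.3726 0.1272 0.02  ]
cap [ 0.4514 -0.0005  0.095 ]
dish [ 0.4489 -0.1889  0.012 ]
nut [ 0.4294 -0.2674  0.012 ]
coup [ 0.5134 -0.1406  0.015 ]
block [0.453  0.0961 0.021 ]
bar [ 0.4359 -0.0837  0.062 ]
corner [0.4124 0.0637 0.063 ]
corner [0.5197 0.0356 0.063 ]
corner [ 0.5021 -0.0624  0.063 ]
corner [ 0.3885 -0.037   0.063 ]
```

View pics/t0c.png

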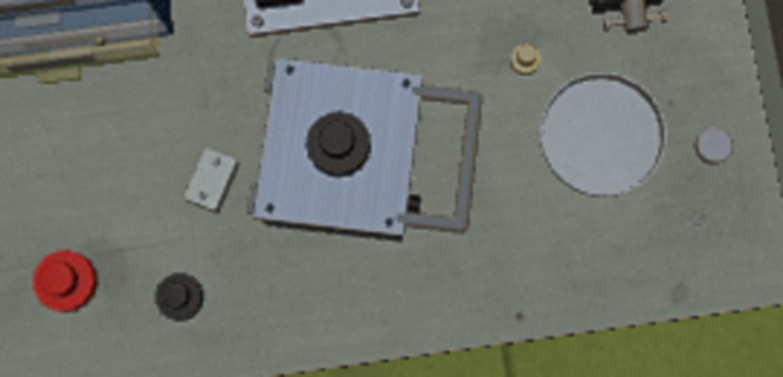

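The crop confirms it: the black cap with a knob on the lid is bigger than the free black one at crop (180,296), and the red one at (65,280) is excluded. The bar runs from crop (470,95) to (462,225). Before moving I check the panel on the right, since the path passes close to it.

Run:
```python
from h import *
for uv in [(455,300),(548,328),(455,290)]: print("panel base scene",px2w("scene",uv,0).round(3))
for uv in [(413,272),(412,238),(552,233)]: print("top",px2w("top",uv,0).round(3),px2w("top",uv,.2).round(3))
print(camera_info("wrist")["mount"])
```

```text
panel base scene [ 0.437 -0.346  0.   ]
panel base scene [ 0.435 -0.485  0.   ]
panel base scene [ 0.466 -0.339  0.   ]
top [ 0.314 -0.308  0.   ] [ 0.308 -0.251  0.2  ]
top [ 0.385 -0.319  0.   ] [ 0.364 -0.26   0.2  ]
top [ 0.355 -0.62   0.   ] [ 0.34  -0.497  0.2  ]
[[ 6.38091739e-04 -9.60845360e-01 -2.77084440e-01  6.98437516e-02]
 [ 9.99999747e-01  6.99936476e-04 -1.24291129e-04  5.34435105e-04]
 [ 3.13366061e-04 -2.77084291e-01  9.60845564e-01 -1.44024369e-01]
 [ 0.00000000e+00  0.00000000e+00  0.00000000e+00  1.00000000e+00]]
```

Request:
play_rows --pt "0.007 0.054 0.01" --pt "0.007 0.054 0.01" --pt "0.007 0.054 0.01" --pt "0.007 0.054 0.01" --pt "0.007 0.054 0.01" --pt "0.032 0.042 0" --pt "0.032 0.042 0" --pt "0.032 0.042 0" --turn '[0, 0, 0, 0, 0, 0, 0, 0]'

```text
time: 1.45
tool_pos: [0.2988, -0.2048, 0.2817]
tool_rot: [0.001, 0.991, 0.135, 0.001]
contact_force: [0.4, -1.0, -0.7]
gripper_width: 1.0
grasp_force: 0.0
```

Request:
play_rows --pt "0.032 0.042 0" --pt "0.032 0.042 0" --pt "0.04 0.045 0" --pt "0.04 0.045 0" --pt "0 0 0" --pt "0 0 0" --turn '[-9.7, -9.7, -9.6, 0, 0, 0]'

```text
time: 2.2
tool_pos: [0.4292, -0.0502, 0.2814]
tool_rot: [0.0, 0.996, -0.084, -0.0]
contact_force: [0.8, 0.1, -0.2]
gripper_width: 1.002
grasp_force: 0.0
```

Run:
```python
from h import *
s=state();im=grab_frame("wrist");save("w1.png",im)
print(s["time"],s["tool_pos"],s["tool_rot"],s["joint_pos"])
import json;json.dump({k:list(map(float,s[k])) for k in("tool_pos","tool_rot")},open("w1.json","w"))
for t in ["port_cap","lid_bar","dish"]:
    for r in trace("wrist",t): print(t,r["p"],r["location"],r["region"].sum())
```

```text
2.2 [ 0.42918403 -0.05024762  0.28139617] [ 1.75345374e-04  9.96465231e-01 -8.40057359e-02 -2.19735015e-04] [-2.88831037e-01 -4.58355307e-01  1.97002344e+00 -4.33477759e-04
  1.63028351e+00  1.45014931e+00]
port_cap 0.9 [165.0, 230.6] 462
port_cap 0.88 [102.0, 225.5] 876
port_cap 0.59 [232.0, 164.4] 1164
lid_bar 0.92 [243.5, 151.4] 8566
dish 0.57 [384.3, 138.4] 3932
```

View pics/w1.png

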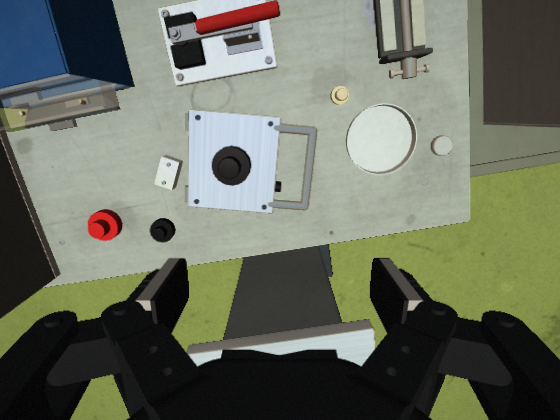

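The wrist picture shows the cap at (231,166) with its knob at about (232,160), and the bar centre line from about (311,130) to (305,205). The dish is at (382,138), the nut at (442,145), the coupling at (340,95) and the block at (168,172). Next I get numbers from it.

Run:
```python
from h import *
import json
s=json.load(open("w1.json"));im=cv2.imread("pics/w1.png")
P=lambda uv,z:px2w("wrist",uv,z,s)[:2].round(4)
g=im.max(2)
m=np.zeros_like(g);m[135:195,200:262]=(g[135:195,200:262]<75)
cs=max(cv2.findContours(m,0,1)[0],key=cv2.contourArea)
c,r=cv2.minEnclosingCircle(cs);print("cap px",c,r,"skirt",P(c,.074))
e=cv2.fitEllipse(cs);print(e,P(e[0],.074))
print("knobtop",P((232,160),.095))
# lid bright region
m=np.zeros_like(g);m[95:225,180:290]=(g[95:225,180:290]>165)
cs=max(cv2.findContours(m,0,1)[0],key=cv2.contourArea)
W=np.array([P(p[0].tolist(),.063) for p in cs]).astype(np.float32)
b=cv2.minAreaRect(W*1000);print("lid rect mm",b)
# bar
a,bb=P((311.5,128),.064),P((306,207),.064);print("bar",a,bb,np.degrees(np.arctan2(*(a-bb)[::-1])),(a+bb)/2)
# dish
m=np.zeros_like(g);m[95:180,340:420]=(g[95:180,340:420]>195)
cs=max(cv2.findContours(m,0,1)[0],key=cv2.contourArea);e=cv2.fitEllipse(cs);print("dish",e,P(e[0],.010))
print("coup",P((340,94),.02),"nut",P((442,145),.012))
y=q2m(s["tool_rot"])[:,1];print("tool y deg",np.degrees(np.arctan2(y[1],y[0])))
```

```text
cap px (231.05377197265625, 165.12242126464844) 19.308025360107422 skirt [ 4.568e-01 -4.000e-04]
((231.05221557617188, 165.20956420898438), (37.4247932434082, 37.670963287353516), 36.47712707519531) [ 4.567e-01 -4.000e-04]
knobtop [ 0.4644 -0.0063]
lid rect mm ((457.9986267089844, 0.19455718994140625), (135.3290557861328, 151.56436157226562), 80.44478607177734)
bar [ 0.4817 -0.0973] [ 0.3905 -0.0778] -12.069011952025807 [ 0.4361  -0.08755]
dish ((378.6213073730469, 138.0594482421875), (61.20288848876953, 68.39925384521484), 30.10898208618164) [ 0.4521 -0.1881]
coup [ 0.5146 -0.1422] nut [ 0.4297 -0.2709]
tool y deg -99.63770234162071
```

Request:
play_rows --pt "0.0135 0.025 -0.03" --pt "0.014 0.025 -0.03" --pt "0 0 -0.04" --pt "0 0 -0.04" --pt "0 0 -0.02" --pt "0 0 0" --pt "0 0 0" --turn '[-1.6, -1.6, 0, 0, 0, 0, 0]' --hand 0.06

```text
time: 3.28
tool_pos: [0.4576, -0.001, 0.1228]
tool_rot: [0.0, 0.994, -0.113, 0.001]
contact_force: [0.7, -0.4, 1.1]
gripper_width: 0.704
grasp_force: 0.0
```

Run:
```python
from h import *
s=state();im=grab_frame("wrist");save("w2.png",im)
print(s["time"],s["tool_pos"],s["contact_force"])
y=q2m(s["tool_rot"])[:,1];print("tool y deg",np.degrees(np.arctan2(y[1],y[0])))
p=s["tool_pos"]
print("grasp px",w2px("wrist",[p,p+np.array([0,0,-.03])],s))
g=im.max(2)
for uv in [(0,0)]: pass
for r in trace("wrist","port_cap"): print(r["p"],r["location"],r["region"].sum(),cv2.boundingRect(r["region"].astype(np.uint8)))
```

```text
3.275 [ 0.45756333 -0.00101983  0.12284109] [ 0.71516867 -0.36657792  1.05654504]
tool y deg -102.95185168292643
grasp px [[277.41348261 261.47875436]
 [277.68483344 239.49058426]]
0.91 [74.2, 304.7] 1187 (56, 285, 49, 45)
0.67 [277.0, 230.3] 3634 (243, 196, 68, 68)
```

View pics/w2.png

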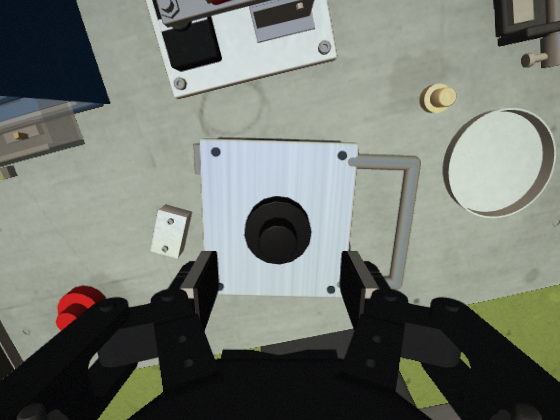

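The picture shows the knob top at about (277,240) and the skirt centre at (277,230), centred between the fingers. The bar runs from (411,160) to (399,280).

Run:
```python
from h import *
s=state();P=lambda uv,z:px2w("wrist",uv,z,s)[:2].round(4)
print("skirt",P((277,230.3),.077),"knob",P((277.5,240),.095))
a,b=P((410,162),.064),P((402,255),.064);print("bar",a,b,np.degrees(np.arctan2(*(a-b)[::-1])))
for q in [((356,145),(351,297)),((203,145),(203,297)),((203,142),(356,145)),((203,297),(351,297))]:
  a,b=P(q[0],.063),P(q[1],.063);print(a,b,np.degrees(np.arctan2(*(a-b)[::-1])))
e=P((500,163),.012);print("dish",e)
```

```text
skirt [ 4.58e-01 -3.00e-04] knob [ 0.4583 -0.0008]
bar [ 0.4804 -0.0955] [ 0.4148 -0.0826] -11.12505380365601
[ 0.499  -0.0625] [ 0.3886 -0.0414] -10.820065995623658
[0.5213 0.0347] [0.4134 0.0673] -16.81122598542569
[0.5231 0.0342] [ 0.499  -0.0625] 76.00558843959301
[0.4134 0.0673] [ 0.3886 -0.0414] 77.14790014723476
dish [ 0.4513 -0.1909]
```

Request:
play_rows --pt "0 0 -0.02" --pt "0 0 -0.016" --pt "0 0 -0.006" --pt "0 0 0" --turn '[0, 0, 0, 0]' --hand 0.05

```text
time: 3.88
tool_pos: [0.4566, -0.0003, 0.0792]
tool_rot: [-0.0, 0.994, -0.112, -0.0]
contact_force: [-0.4, 0.2, 0.9]
gripper_width: 0.588
grasp_force: 0.0
```

Request:
play_rows --pt "0 0 0" --pt "0 0 0" --pt "0 0 0" --pt "0 0 0" --pt "0 0 0" --pt "0 0 0" --turn '[0, 0, 0, 0, 0, 0]' --hand 0.01

```text
time: 4.62
tool_pos: [0.4576, -0.0004, 0.0805]
tool_rot: [0.0, 0.994, -0.112, 0.001]
contact_force: [-0.8, 0.0, 6.5]
gripper_width: 0.253
grasp_force: 58.9
```

Request:
play_rows --pt "0 0 0.005" --pt "0 0 0.012" --pt "0 0 0.02" --pt "0 0 0.025" --pt "0 0 0.025" --pt "0 0 0" --pt "0 0 0" --turn '[0, 0, 0, 0, 0, 0, 0]'

```text
time: 5.5
tool_pos: [0.4562, -0.0002, 0.1656]
tool_rot: [-0.0, 0.994, -0.112, -0.001]
contact_force: [-0.8, 0.3, -0.3]
gripper_width: 0.25
grasp_force: 58.8
```

Run:
```python
from h import *
s=state();im=grab_frame("wrist");save("w3.png",im)
print(s["time"],s["tool_pos"],s["contact_force"],s["gripper_width"],s["grasp_force"])
```

```text
5.5 [ 4.56236576e-01 -2.06102460e-04  1.65561456e-01] [-0.75126633  0.2875312  -0.3072091 ] 0.25037048856419974 58.806105852127075
```

View pics/w3.png

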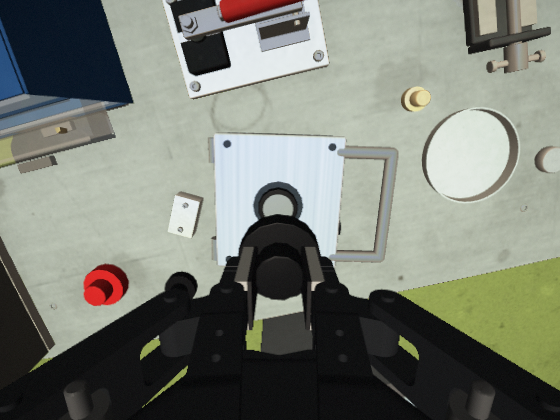

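The cap hangs level in the fingers, the port is bare at (278,205), and the dish is at (470,155). Moving to the dish.

Request:
play_rows --pt "-0.001 -0.03 0" --pt "-0.001 -0.045 -0.005" --pt "-0.001 -0.05 -0.01" --pt "-0.001 -0.04 -0.02" --pt "-0.001 -0.024 -0.03" --pt "0 0 -0.03" --pt "0 0 -0.02" --pt "0 0 0" --turn '[0, 0, 0, 0, 0, 0, 0, 0]'

```text
time: 6.55
tool_pos: [0.4493, -0.1879, 0.0481]
tool_rot: [-0.002, 0.994, -0.112, -0.003]
contact_force: [0.1, -0.2, 0.5]
gripper_width: 0.252
grasp_force: 58.9
```

Run:
```python
from h import *
s=state();grab_frame("wrist")
print(s["time"],s["tool_pos"],s["contact_force"],s["grasp_force"])
for r in trace("wrist","dish"):
    x,y,w,h=cv2.boundingRect(r["region"].astype(np.uint8));print("w",r["p"],r["location"],(x,y,w,h))
grab_frame("top")
for r in trace("top","dish"):
    x,y,w,h=cv2.boundingRect(r["region"].astype(np.uint8));print("t",r["p"],r["location"],(x,y,w,h),px2w("top",(x+w/2,y+h/2),.012))
```

```text
6.55 [ 0.44934249 -0.18791525  0.0481405 ] [ 0.070909   -0.20601655  0.5199001 ] 58.91751408576965
w 0.68 [287.1, 205.7] (208, 160, 149, 141)
w 0.59 [413.0, 240.5] (390, 217, 46, 43)
```

Request:
play_rows --pt "0.001 -0.001 -0.01" --pt "0 0 -0.01" --pt "0 0 -0.006" --pt "0 0 -0.002" --pt "0 0 0" --pt "0 0 0" --turn '[0, 0, 0, 0, 0, 0]'

```text
time: 7.5
tool_pos: [0.4531, -0.1905, 0.0238]
tool_rot: [0.0, 0.994, -0.112, 0.0]
contact_force: [-0.2, -0.1, -0.4]
gripper_width: 0.247
grasp_force: 58.9
```

Request:
play_rows --pt "0 0 -0.0025" --pt "0 0 -0.0015" --pt "0 0 0" --pt "0 0 0" --turn '[0, 0, 0, 0]'

```text
time: 8.0
tool_pos: [0.4532, -0.1906, 0.0205]
tool_rot: [0.0, 0.994, -0.112, 0.0]
contact_force: [-2.2, 1.4, 6.6]
gripper_width: 0.254
grasp_force: 59.6
```

Contact is felt, so I release it.

Request:
play_rows --pt "0 0 0" --pt "0 0 0" --pt "0 0 0" --pt "0 0 0" --pt "0 0 0" --pt "0 0 0" --turn '[0, 0, 0, 0, 0, 0]' --hand 0.05

```text
time: 8.75
tool_pos: [0.4528, -0.1903, 0.0195]
tool_rot: [-0.0, 0.994, -0.112, -0.0]
contact_force: [-0.0, 0.8, -0.8]
gripper_width: 0.585
grasp_force: 0.0
```

Request:
play_rows --pt "0 0 0.01" --pt "0 0 0.03" --pt "0 0 0.04" --pt "0 0 0.04" --pt "0 0 0" --pt "0 0 0" --turn '[0, 0, 0, 0, 0, 0]'

```text
time: 9.5
tool_pos: [0.4526, -0.1902, 0.1394]
tool_rot: [-0.0, 0.994, -0.112, -0.0]
contact_force: [0.1, -0.3, -0.1]
gripper_width: 0.584
grasp_force: 0.0
```

Run:
```python
from h import *
s=state();im=grab_frame("wrist");save("w4.png",im)
print(s["time"],s["tool_pos"],s["contact_force"],s["gripper_width"])
```

```text
9.5 [ 0.45262347 -0.19017458  0.13937809] [ 0.09035595 -0.31241335 -0.06717722] 0.5844518197544091
```

View pics/w4.png

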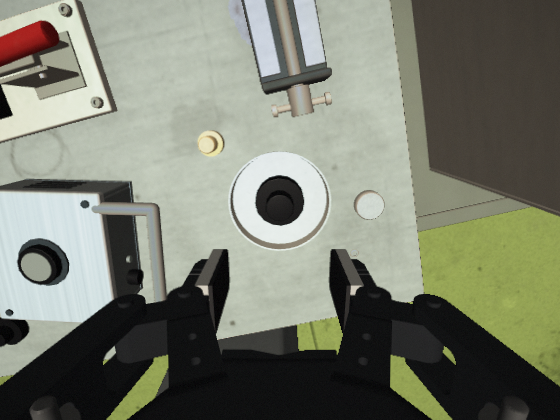

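The cap lies flat at (279,200) in the dish at (280,200), and the nut (369,205) and coupling (210,144) are untouched. Now to the bar.

Request:
play_rows --pt "-0.005 0.034 0" --pt "-0.005 0.034 0" --pt "-0.0055 0.034 0" --pt "0 0 -0.02" --pt "0 0 -0.015" --pt "0 0 0" --pt "0 0 0" --turn '[0, 0, 0, 0, 0, 0, 0]' --hand 0.032

```text
time: 10.42
tool_pos: [0.4374, -0.0887, 0.1044]
tool_rot: [-0.0, 0.994, -0.113, -0.0]
contact_force: [0.6, 0.3, -0.9]
gripper_width: 0.375
grasp_force: 0.0
```

Run:
```python
from h import *
s=state();im=grab_frame("wrist");save("w5.png",im)
print(s["time"],s["tool_pos"],s["contact_force"],s["gripper_width"])
p=s["tool_pos"];A=q2m(s["tool_rot"])
print(w2px("wrist",[[p[0],p[1],.059]],s))
```

```text
10.425 [ 0.43735847 -0.08865774  0.10439982] [ 0.55044598  0.26240662 -0.92109648] 0.37472867671748317
[[277.79085701 230.45459821]]
```

View pics/w5.png

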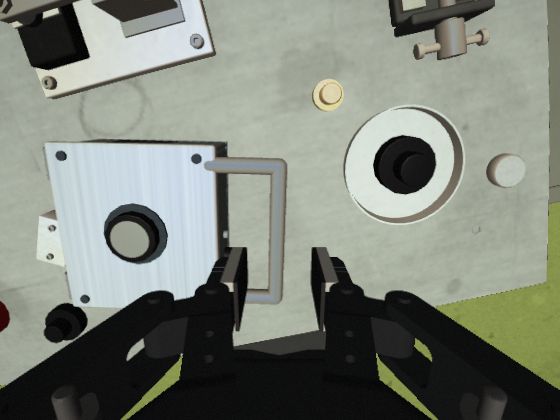

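The bar runs from (279,165) to (276,297), and its middle is on the tool axis at (278,230). I descend and grip.

Request:
play_rows --pt "0 0 -0.02" --pt "0 0 -0.02" --pt "0 0 -0.015" --pt "0 0 -0.009" --pt "0 0 0" --pt "0 0 0" --turn '[0, 0, 0, 0, 0, 0]'

```text
time: 11.22
tool_pos: [0.4379, -0.0886, 0.0412]
tool_rot: [0.0, 0.994, -0.112, 0.001]
contact_force: [-0.3, -0.3, 0.1]
gripper_width: 0.377
grasp_force: 0.0
```

Request:
play_rows --pt "0 0 0" --pt "0 0 0" --pt "0 0 0" --pt "0 0 0" --pt "0 0 0" --pt "0 0 0" --turn '[0, 0, 0, 0, 0, 0]' --hand 0.0

```text
time: 11.98
tool_pos: [0.4382, -0.0874, 0.0413]
tool_rot: [-0.001, 0.994, -0.113, 0.001]
contact_force: [1.0, 5.2, 3.4]
gripper_width: 0.089
grasp_force: 58.5
```

Request:
play_rows --pt "0.0002 0.0009 0.0122" --pt "0.0004 0.0019 0.0121" --pt "0.0007 0.0029 0.0119" --pt "0.0009 0.0039 0.0115" --pt "0.0011 0.0049 0.0112" --pt "0.0013 0.0058 0.0107" --pt "0 0 0" --turn '[0, 0, 0, 0, 0, 0, 0]'

```text
time: 12.85
tool_pos: [0.4431, -0.0683, 0.1113]
tool_rot: [0.001, 0.994, -0.112, 0.002]
contact_force: [5.1, -0.8, -1.2]
gripper_width: 0.091
grasp_force: 58.8
```

Request:
play_rows --pt "0.0015 0.0067 0.0101" --pt "0.0017 0.0075 0.0095" --pt "0.0019 0.0083 0.0088" --pt "0.0021 0.009 0.008" --pt "0.0022 0.0097 0.0072" --pt "0.0024 0.0102 0.0063" --pt "0 0 0" --pt "0 0 0" --turn '[0, 0, 0, 0, 0, 0, 0, 0]'

```text
time: 13.85
tool_pos: [0.4559, -0.0193, 0.1632]
tool_rot: [0.003, 0.994, -0.112, 0.003]
contact_force: [1.6, -6.7, 8.3]
gripper_width: 0.089
grasp_force: 59.6
```

Run:
```python
from h import *
s=state();im=grab_frame("scene");print(s["time"],s["tool_pos"],s["contact_force"],s["grasp_force"])
save("s6.png",cv2.resize(im[120:300,160:470],None,fx=2.5,fy=2.5))
```

```text
13.85 [ 0.45590566 -0.01928454  0.16318781] [ 1.62456328 -6.70305108  8.2865965 ] 59.6259605884552
```

View pics/s6.png

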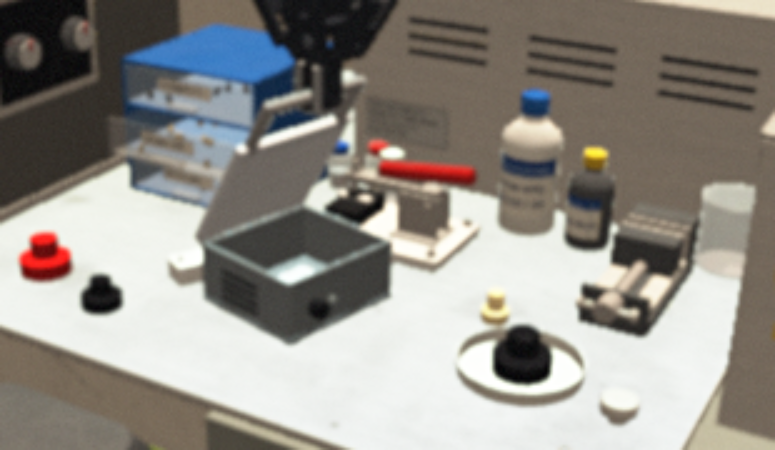

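The lid stands at about 60° in the gripper, with the bar at crop (320,95). The cap is flat in the dish at (522,352), and the bystanders are in place. The tool pose gives about 59.4°. I let it settle and hand in.

Request:
play_rows --pt "0 0 0" --pt "0 0 0" --pt "0 0 0" --pt "0 0 0" --pt "0 0 0" --pt "0 0 0" --pt "0 0 0" --pt "0 0 0" --turn '[0, 0, 0, 0, 0, 0, 0, 0]'

```text
time: 14.9
tool_pos: [0.4559, -0.0194, 0.1631]
tool_rot: [0.003, 0.994, -0.113, 0.003]
contact_force: [2.4, -6.7, 8.3]
gripper_width: 0.089
grasp_force: 59.6
```

Run:
```python
from h import *
s=state();print(s["time"],s["tool_pos"],s["contact_force"],s["grasp_force"],s["joint_vel"].round(4))
p=s["tool_pos"]-np.array([.4382,-.0874,.0413]);d=p[:2]@[.2267,.974]
a=np.degrees(np.arctan2(.004+p[2],.14-d))-1.6;print(a)
if 56<a<64: print(job_done())
```

```text
14.9 [ 0.4558773  -0.01943169  0.16314155] [ 2.40864129 -6.71706324  8.2682166 ] 59.59821045398712 [-0.0009 -0.0005 -0.0006 -0.0004 -0.0004  0.0015]
59.38735665158504
the job is handed in; nothing more can be done
None
```

I handed the job in at about 15 s: the cap lies flat, knob up, in the dish, the gripper holds the lid still at about 59° (worked out from the tool pose), and the thumb nut, coupling and block look unmoved; no verdict came back.

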